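# Book out a pipe kit on the stay-down keys

## Task

Book out a kit in the pipe-fittings store: with a fingertip, gently press the stay-down key in front of the flange all the way down, then the key in front of the tee, then the key in front of the longer of the two pipe nipples on the stands. Leave the key of the shorter nipple up. Only touch the keys: do not lift or shift any of the fittings or the other things on the bench.

Things in the scene. Friction and masses are not known exactly. Their poses are not given: they have to be found in the camera images.
- key_flange (a joint): how far the round black key on the stand of the pipe flange is pressed, in m: 0 = fully up, 0.012 = fully down on its stop. It slides straight down against a steady friction of about 3 N (no return spring) and stays wherever it is left; its top is a cushioned cap that gives about 1 mm per 3 N, so it sinks 1 mm before the key slides.
- key_flange_top (a point): centre of the flat top of the key on the stand of the pipe flange; moves with the key. The key is a black disc 36 mm in diameter; its top is 62 mm above the bench and 24 mm proud of its housing when up, 50 mm and 12 mm when down.
- stand_flange: fixed stand of the pipe flange: grey plate 200 x 90 x 12 mm on the bench, long along its x, which points roughly away from the robot. Origin: centre of its underside. The key's housing, a grey block 62 x 62 mm with its top 38 mm above the bench, has its axis at x = -60 mm; the fitting stands at about x = +45 mm.
- key_tee (a joint): how far the round black key on the stand of the tee is pressed, in m: 0 = fully up, 0.012 = fully down on its stop. It slides straight down against a steady friction of about 3 N (no return spring) and stays wherever it is left; its top is a cushioned cap that gives about 1 mm per 3 N, so it sinks 1 mm before the key slides.
- key_tee_top (a point): centre of the flat top of the key on the stand of the tee; moves with the key. The key is a black disc 36 mm in diameter; its top is 62 mm above the bench and 24 mm proud of its housing when up, 50 mm and 12 mm when down.
- stand_tee: fixed stand of the tee: grey plate 200 x 90 x 12 mm on the bench, long along its x, which points roughly away from the robot. Origin: centre of its underside. The key's housing, a grey block 62 x 62 mm with its top 38 mm above the bench, has its axis at x = -60 mm; the fitting stands at about x = +45 mm.
- key_long (a joint): how far the round black key on the stand of the longer pipe nipple is pressed, in m: 0 = fully up, 0.012 = fully down on its stop. It slides straight down against a steady friction of about 3 N (no return spring) and stays wherever it is left; its top is a cushioned cap that gives about 1 mm per 3 N, so it sinks 1 mm before the key slides.
- key_long_top (a point): centre of the flat top of the key on the stand of the longer pipe nipple; moves with the key. The key is a black disc 36 mm in diameter; its top is 62 mm above the bench and 24 mm proud of its housing when up, 50 mm and 12 mm when down.
- stand_long: fixed stand of the longer pipe nipple: grey plate 200 x 90 x 12 mm on the bench, long along its x, which points roughly away from the robot. Origin: centre of its underside. The key's housing, a grey block 62 x 62 mm with its top 38 mm above the bench, has its axis at x = -60 mm; the fitting stands at about x = +45 mm.
- key_short (a joint): how far the round black key on the stand of the shorter pipe nipple is pressed, in m: 0 = fully up, 0.012 = fully down on its stop. It slides straight down against a steady friction of about 3 N (no return spring) and stays wherever it is left; its top is a cushioned cap that gives about 1 mm per 3 N, so it sinks 1 mm before the key slides.
- key_short_top (a point): centre of the flat top of the key on the stand of the shorter pipe nipple; moves with the key. The key is a black disc 36 mm in diameter; its top is 62 mm above the bench and 24 mm proud of its housing when up, 50 mm and 12 mm when down.
- stand_short: fixed stand of the shorter pipe nipple: grey plate 200 x 90 x 12 mm on the bench, long along its x, which points roughly away from the robot. Origin: centre of its underside. The key's housing, a grey block 62 x 62 mm with its top 38 mm above the bench, has its axis at x = -60 mm; the fitting stands at about x = +45 mm.
- flange: round steel pipe flange lying on its stand: disc 88 mm in diameter and 14 mm thick with four bolt holes and a hub 48 mm in diameter, 36 mm high in all. Loose, 0.75 kg. Origin: centre of its underside, 12 mm above the bench; z up.
- tee: dark steel pipe tee lying flat on its stand: run 84 mm long along its y, one branch reaching 42 mm along its +x, collars 44 mm in diameter. Loose, 0.45 kg. Origin: on the stand's plate under where the axes meet, 12 mm above the bench; z up.
- nipple_long: the longer pipe nipple: dark steel tube with threaded ends, standing upright on its stand, 48 mm in diameter, 110 mm tall. Loose, 0.4 kg. Origin: centre of its underside, 12 mm above the bench; z up.
- nipple_short: the shorter pipe nipple: like the longer one but 60 mm tall, upright on its own stand. Loose, 0.24 kg. Origin: centre of its underside, 12 mm above the bench; z up.
- coupling_a: small bright steel coupling (tube 34 mm in diameter, 38 mm tall) standing loose on the bench between two stands; bystander. Origin: centre of its underside.
- coupling_b: small dark steel coupling (34 mm in diameter, 38 mm tall) standing loose on the bench between two stands; bystander. Origin: centre of its underside.
- plug: square-headed dark steel pipe plug, 32 mm in diameter, 32 mm tall, loose on the bench between two stands; bystander. Origin: centre of its underside.
- wrench: steel wrench 200 mm long, lying roughly along y on the bench between the robot and the stands; bystander. Its x axis runs along it.
- paste: jar of thread paste, 64 mm in diameter, 75 mm tall, on the bench left of the stands (+y); bystander. Origin: centre of its underside.
- cap: dark steel pipe cap, 54 mm in diameter, 30 mm tall, on the bench right of the stands (-y); bystander. Origin: centre of its underside.
Things that resemble listed ones, but are neither listed nor needed, are in the scene too. What is shaped like the nipple_short but blue or yellow is not meant.

How it is judged:
By the outcome, as a careful person would: the job done as asked, in the order asked, and still so for the second after the job is handed in, with the robot touching nothing.
It also fails if it takes over 48 s, if anything falls off the work surface, if the arm or the gripper's body presses on something with over 40 N, if the wrist force passes 120 N, or if a joint passes its speed limit or range.

## Robot

A 6-joint arm with a two-finger parallel gripper is mounted at the origin on the work surface. World frame = base frame: x ahead of the robot, y to its left, z up, the work surface at z = 0. Lengths are in m, angles in rad, forces in N, time in s.
With the tool pointing down it reaches from about 0.35 to 0.725 m from the base axis. Payload 4.3 kg.
Tool frame: the origin (TCP) lies between the finger pads; the fingertips stand 19 mm ahead of it and the grasp point (between the pads) is the TCP (arm.tcp_to_tips is the distance from the TCP to the fingertips, in m); z points along the fingers, y is the line along which they close (so a half turn about z gives the same grasp; the last joint's range is limited). The gripper opens to 85 mm and grips with 20 to 120 N. Pads are 22 mm wide; open, the fingers measure 114 mm over their backs; the gripper's body (76 mm by 85 mm) begins 54 mm behind the grasp point. The pads swing forward as they close: fully open they stand 13 mm farther back than shut.
Start: joints at [1.236, 0.377, 0.081, 1.274, 0, 1.46], TCP at [0.128, 0.561, 0.25] pointing down, gripper open.
Joint ranges: [-2.72, 2.72], [-0.84, 1.66], [-1.02, 1.22], [-1.77, 2.12], [-1.37, 1.28], [-3.14, 3.14]. Speed limits (rad/s): [2.57, 2.57, 3.14, 3.14, 3.14, 3.14].

## Interface

Orientations are given as a 3x3 rotation matrix whose columns are the frame's x, y, z axes.
In Python, from plant import arm gives the robot as it stands.
- The arm moves only by the tool send_rows, never from a script. Its argument "rows" is a list of rows, each an object with "delta_pos": the shift along the tool's x, y, z as a fraction of full scale, a list of three; "roll": the turn about the tool's z as a fraction of full scale. In form: [{"delta_pos": [x, y, z], "roll": roll}, ...]. A call has 1 to 20 rows; each row shifts and turns the commanded pose from where the row before left it, along the tool's axes as they then stand; what a row does not reach is not made up. Full scale, the value 1, is 60 mm for a shift and 8 degrees for a turn. A row lasts 1/8 s, in which the tool goes at most 62.5 mm and 10.7 degrees, less where a joint would pass 70% of its speed; a pose out of reach is approached as far as the arm can. A call with a number of a shift or a turn outside -1 to 1 is refused whole. A call with a gripper value outside its range is refused whole. "fingers" is the opening, from 0 (shut) to 1 (fully open), set as the call begins (left out, the last holds). The fingers move at their own pace and stop on an object; the grip force is fixed at half the most. Time passes only in rows, so rows that do not move let the fingers close. It gives the time, the measured TCP pose, the force, the opening and the grip force at its end, in the units of the state.
- arm.get_state(): the state, without advancing time (a new reading comes with each control period).
- arm.snapshot(name): name is "scene" or "top" or "wrist"; returns a dict with "frame" (400x640x3 uint8, blue, green, red), "fov_y" (degrees; the focal length in pixels is half the picture's height over the tangent of half this angle, whatever the lens; pixels are square), "cx", "cy" (the principal point, pixels), "R" (3x3) and "t" (3): a world point X has camera coordinates R X + t. Camera axes: x right, y down, z forward; pixel columns grow to the right and rows downward; lengths in m; the calibration is good to about 2 mm. The wrist camera is an equidistant fisheye: a pixel r from the principal point sees the ray r / f radians off the axis. A picture is of the moment at which its call begins. There is no depth.
- arm.hand_in(): hands the job in; it is judged then, once.
The state is a dict: "time_s": time; "joint_pos": joint angles; "joint_vel": joint speeds; "tau": joint torques, N m; "position": TCP position; "eef_rot": TCP orientation; "force": force on the tool from outside, world axes, zero at the start; "ft_torque": the same for the moment, N m; "gripper_width": finger opening in m; "grasp_force": force on a finger pad.
Only numpy, scipy, OpenCV 4.12 (cv2) and the standard library are available. Lean on these libraries where they do the work, as an engineer would, in place of code of your own. Each camera call takes 0.05 s, during which the arm holds its last target. There are 200 camera calls.

## Working session

There is one attempt and no reset: what is moved stays moved. The work goes in short steps, Python scripts to look and compute and a tool call to move; the robot and the scene stay as the last step left them, time stands still between calls to the robot, and variables do not carry over. Pictures are saved under pics/ and viewed, at most 10 in all, crops included, and the job is handed in when it is done.

Besides the shell and the picture viewer there is one more tool, called after "Call:" by a JSON object that holds its "fn" and its "kwargs". send_rows: Moves the arm, as the interface text tells. Shift numbers are shares of 60 mm and turn numbers shares of 8 degrees, none past 1 either way. Its arguments: {"type":"object","properties":{"rows":{"type":"array","items":{"type":"object","properties":{"delta_pos":{"type":"array","items":{"type":"number"}},"roll":{"type":"number"}}}},"fingers":{"type":"number"}},"required":["rows"]}

```bash
ls; mkdir -p pics
python3 - <<'E'
from plant import arm
import cv2,pickle
d={}
for n in("scene","top"):
    s=arm.snapshot(n);d[n]=s;cv2.imwrite(f"pics/{n}0.png",s["frame"]);print(n,s["fov_y"],s["cx"],s["cy"],s["R"],s["t"])
pickle.dump(d,open("d.pkl","wb"))
st=arm.get_state();print(st["time_s"],st["position"],st["eef_rot"],st["gripper_width"],st["force"],arm.tcp_to_tips)
E
```

```text
pics
scene 48.61256594190395 320.24279093820786 198.8522368571999 [[-0.11839766  0.99293996  0.00722748]
 [ 0.86287036  0.10648458 -0.49408074]
 [-0.49136213 -0.05226162 -0.86938598]] [ 0.06683848 -0.4814477   1.50002308]
top 54.29749590735645 315.2917492769579 203.5413136268731 [[ 0.01019394 -0.99994346  0.00302798]
 [-0.99213966 -0.01049198 -0.12469485]
 [ 0.12471957 -0.00173305 -0.99219052]] [0.00736217 0.56933698 1.26670484]
0.1 [0.12798033 0.56001515 0.24944547] [[-9.74841285e-01  2.22899354e-01 -5.89776259e-04]
 [ 2.22900054e-01  9.74839765e-01 -1.73157754e-03]
 [ 1.88969835e-04 -1.81947443e-03 -9.99998327e-01]] 0.08542846352824021 [-0.53492246  0.24245114 -0.81069609] 0.019
```

View pics/scene0.png

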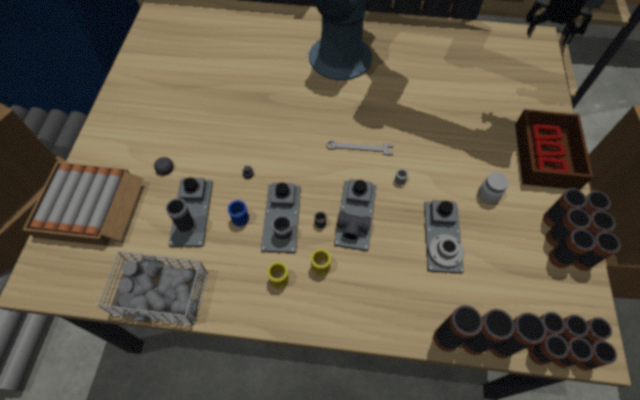

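View pics/top0.png

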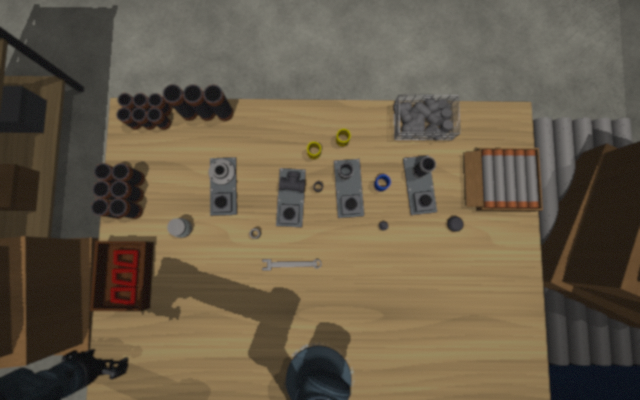

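The scene view shows four stands with keys at about (445,210) flange, (360,188) tee, (282,190) and (193,188) nipples. In the top view the same keys are at (222,202), (289,213), (349,203) and (424,200). The two nipple candidates are at scene (282,228) and (180,215). The one at (180,215) looks taller, so next I measure both and confirm in a crop.

```bash
cat > h.py <<'E'
import numpy as np
def f(s): return 200/np.tan(np.radians(s["fov_y"])/2)
def ray(s,p):
    d=s["R"].T@np.array([(p[0]-s["cx"])/f(s),(p[1]-s["cy"])/f(s),1]); return -s["R"].T@s["t"],d/np.linalg.norm(d)
def plane(s,p,z):
    c,d=ray(s,p); return c+d*(z-c[2])/d[2]
def tri(s1,p1,s2,p2):
    a,u=ray(s1,p1);b,v=ray(s2,p2)
    k=np.linalg.lstsq(np.c_[u,-v],b-a,rcond=None)[0]
    q,r=a+k[0]*u,b+k[1]*v; return (q+r)/2,np.linalg.norm(q-r)
def proj(s,X):
    c=s["R"]@X+s["t"]; return np.array([s["cx"],s["cy"]])+f(s)*c[:2]/c[2]
E
python3 - <<'E'
import pickle,cv2,numpy as np
from h import *
d=pickle.load(open("d.pkl","rb"))
g0={"scene":[(445,210),(360,188),(282,190),(193,188)],"top":[(222,202),(289,213),(349,203),(424,200)]}
P={}
for n in g0:
    g=d[n]["frame"].max(2); P[n]=[]
    for x,y in g0[n]:
        w=g[y-13:y+14,x-13:x+14]; 
        t=w.min()+ (np.median(w)-w.min())*0.5
        k,l,s,c=cv2.connectedComponentsWithStats((w<t).astype(np.uint8))
        i=min(range(1,k),key=lambda i:np.hypot(*(c[i]-13))-(s[i,4]>30)*20)
        P[n].append(c[i]+[x-13,y-13]); print(n,(x,y),w.min(),t,s[i],P[n][-1].round(1))
for a,b in zip(P["scene"],P["top"]):
    X,e=tri(d["scene"],a,d["top"],b); print(X.round(4),e.round(4),plane(d["top"],b,.062).round(4),plane(d["scene"],a,.062).round(4))
A=cv2.resize(d["scene"]["frame"][165:255,150:480],None,fx=2.4,fy=2.4*1,interpolation=cv2.INTER_CUBIC)
B=cv2.resize(d["top"]["frame"][145:240,200:460],None,fx=3,fy=3,interpolation=cv2.INTER_CUBIC)
W=max(A.shape[1],B.shape[1]);pad=lambda I:cv2.copyMakeBorder(I,0,0,0,W-I.shape[1],0)
cv2.imwrite("pics/crop1.png",cv2.convertScaleAbs(np.vstack([pad(A),pad(B)]),alpha=1.8))
E
```

```text
scene (445, 210) 6 45.5 [  6   5  14  15 168] [444.7 208.8]
scene (360, 188) 5 48.0 [  6   6  13  15 155] [359.2 187.9]
scene (282, 190) 7 49.0 [  7   7  13  14 161] [281.9 190.6]
scene (193, 188) 4 37.5 [  4   4  14  14 146] [190.4 185.1]
top (222, 202) 25 54.0 [  6   7  12  12 111] [220.5 201.5]
top (289, 213) 29 58.0 [  7   8  12  11 102] [288.8 213.1]
top (349, 203) 31 60.0 [  9   8  12  12 110] [350.6 203.7]
top (424, 200) 24 55.5 [  8   8  12  11 104] [424.8 200. ]
[0.572  0.3292 0.0427] 0.0021 [0.5694 0.3235 0.062 ] [0.583  0.3252 0.062 ]
[0.5356 0.1014 0.0424] 0.0012 [0.5337 0.0995 0.062 ] [0.5475 0.1012 0.062 ]
[ 0.5692 -0.1039  0.0423] 0.0006 [ 0.5667 -0.1023  0.062 ] [ 0.5806 -0.1004  0.062 ]
[ 0.5837 -0.3504  0.0445] 0.0 [ 0.5812 -0.3454  0.062 ] [ 0.5936 -0.3433  0.062 ]
```

View pics/crop1.png

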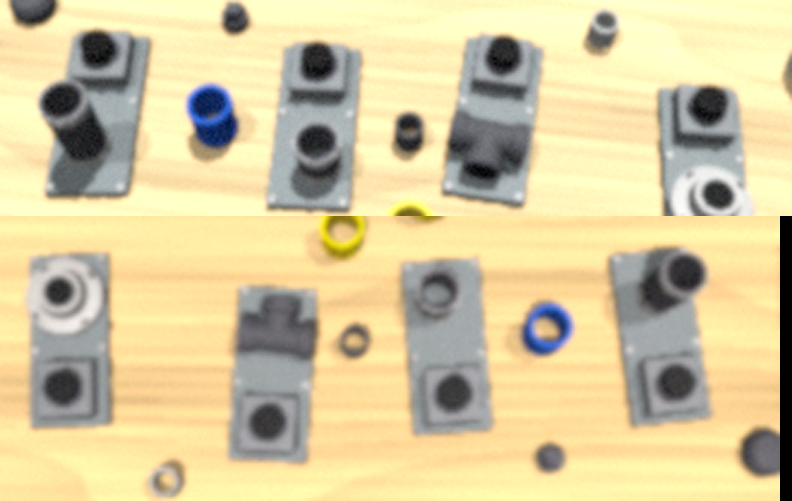

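The crop confirms it. The tall tube on the stand at scene (180,215), top (425,164), is the long nipple; the one at scene (282,228), top (345,172), is short. The blue and yellow look-alikes stand on the bench without stands. I'll shut the fingers and move above the flange key, then check position with the wrist camera, because the sides of the keys biased the oblique scene mask.

Call:
{"fn": "send_rows", "kwargs": {"rows": [{"delta_pos": [-0.34,-0.09,0],"roll": 0},{"delta_pos": [-0.68,-0.18,0],"roll": 0},{"delta_pos": [-0.68,-0.18,0],"roll": 0},{"delta_pos": [-0.68,-0.18,0],"roll": 0},{"delta_pos": [-0.68,-0.18,0],"roll": 0},{"delta_pos": [-0.68,-0.18,0],"roll": 0},{"delta_pos": [-0.68,-0.18,0],"roll": 0},{"delta_pos": [-0.68,-0.18,0.1],"roll": 0},{"delta_pos": [-0.68,-0.18,0.1],"roll": 0},{"delta_pos": [-0.68,-0.18,0.1],"roll": 0},{"delta_pos": [-0.68,-0.18,0.1],"roll": 0},{"delta_pos": [-0.68,-0.18,0.1],"roll": 0},{"delta_pos": [-0.34,-0.09,0.1],"roll": 0},{"delta_pos": [0,0,0],"roll": 0},{"delta_pos": [0,0,0],"roll": 0}], "fingers": 0}}

```text
time_s: 1.98
position: [0.5756, 0.3256, 0.2145]
eef_rot: [[-0.975, 0.222, -0.001], [0.222, 0.975, 0.0], [0.001, 0.0, -1.0]]
force: [0.1, -0.7, -0.2]
gripper_width: -0.0001
grasp_force: 0.0
```

Run:
```python
from plant import arm
import cv2,pickle
s=arm.snapshot("wrist");cv2.imwrite("pics/w1.png",s["frame"]);pickle.dump(s,open("w1.pkl","wb"))
st=arm.get_state();print(st["time_s"],st["position"],st["eef_rot"].round(3) if hasattr(st["eef_rot"],"round") else st["eef_rot"],st["gripper_width"],st["force"],st["joint_pos"]);print(s["fov_y"],s["cx"],s["cy"],s["R"],s["t"])
```

```text
2.025 [0.57546992 0.32589795 0.21473367] [[-0.975  0.222 -0.   ]
 [ 0.222  0.975  0.   ]
 [ 0.     0.    -1.   ]] 0.00013215345239544926 [-0.3239575   0.56716039  0.32361257] [4.19189686e-01 5.71809357e-01 2.97589119e-01 1.29665440e+00
 5.25834364e-04 6.42563102e-01]
65.70646984690485 322.32707411603394 199.3102807902363 [[ 0.22219456  0.97500163  0.00118572]
 [ 0.92442078 -0.21105391  0.3176515 ]
 [ 0.30996098 -0.06948433 -0.94820679]] [-0.4453013  -0.49251581  0.18983295]
```

View pics/w1.png

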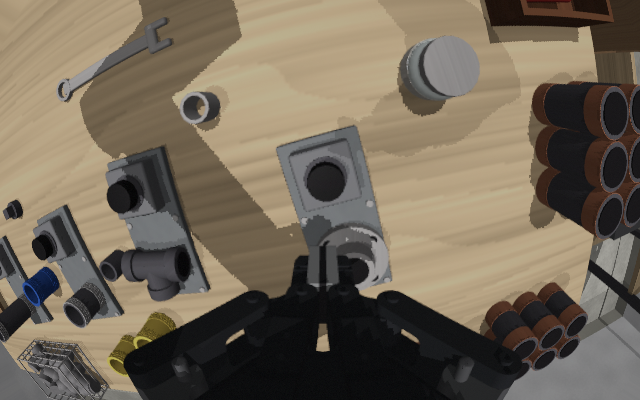

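The wrist view shows the flange key almost unobstructed at about (326,181), the tee key at (122,197) and the short key at (43,246).

```bash
cat >> h.py <<'E'
import cv2
def wray(s,p):
    v=np.array([p[0]-s["cx"],p[1]-s["cy"]]);r=np.hypot(*v);a=r/f(s)
    return -s["R"].T@s["t"], s["R"].T@np.r_[v/r*np.sin(a),np.cos(a)]
def blob(s,x,y,h,t):
    w=s["frame"][y-h:y+h+1,x-h:x+h+1].max(2)
    k,l,st,c=cv2.connectedComponentsWithStats((w<t).astype(np.uint8))
    i=l[h,h]; (cx,cy),ax,an=cv2.fitEllipse(cv2.findContours((l==i).astype(np.uint8),0,1)[0][0])
    return c[i]+[x-h,y-h],(cx+x-h,cy+y-h),ax,st[i,4]
E
python3 - <<'E'
import pickle
from h import *
s=pickle.load(open("w1.pkl","rb"));d=pickle.load(open("d.pkl","rb"))
print("cam",-s["R"].T@s["t"])
w=s["frame"].max(2);print(w[181,295:360:3],w[150:215:3,326])
for t in(30,40,50):
    c,e,ax,a=blob(s,326,181,30,t);o,u=wray(s,e)
    print(t,c,e,ax,a,"at .062:",(o+u*(.062-o[2])/u[2]).round(4))
    b,v=ray(d["top"],(220.5,201.5));k=np.linalg.lstsq(np.c_[u,-v],b-o,rcond=None)[0];print("tri",o+k[0]*u,b+k[1]*v)
    c,e,ax,a=blob(s,122,197,22,t);o,u=wray(s,e);print("tee",e,ax,(o+u*(.062-o[2])/u[2]).round(4))
E
```

```text
cam [0.49539456 0.34341252 0.33697727]
[ 93 126 126  95  40  39  38  36  35  35  35  34  32  33  32  33  27  76
 124 122 121  88] [126 126  90  72  21  25  36  36  35  36  33  34  34  33  32  32  33  72
 121 121 123 122]
30 [325.96425556 181.45229384] (326.0, 181.0) (71.00211334228516, 71.00211334228516) 3553 at .062: [0.5687 0.3305 0.062 ]
tri [0.57419093 0.32953592 0.04150748] [0.57206323 0.32852225 0.04098767]Traceback (most recent call last):
  File "<stdin>", line 10, in <module>
  File "h.py", line 20, in blob
    i=l[h,h]; (cx,cy),ax,an=cv2.fitEllipse(cv2.findContours((l==i).astype(np.uint8),0,1)[0][0])
                            ~~~~~~~~~~~~~~^^^^^^^^^^^^^^^^^^^^^^^^^^^^^^^^^^^^^^^^^^^^^^^^^^^^^
cv2.error: OpenCV(4.12.0) /io/opencv/modules/imgproc/src/shapedescr.cpp:361: error: (-201:Incorrect size of input array) There should be at least 5 points to fit the ellipse in function 'fitEllipseNoDirect'
```

Run:
```python
import pickle
from h import *
s=pickle.load(open("w1.pkl","rb"));d=pickle.load(open("d.pkl","rb"))
w=s["frame"].max(2)
for n,x,y,h in(("fl",326,181,30),("tee",122,197,24),):
    print(n); print(w[y-h:y+h+1:2,x]);print(w[y,x-h:x+h+1:2])
    m=((w>29)&(w<55)).astype(np.uint8)[y-h:y+h+1,x-h:x+h+1];m=cv2.morphologyEx(m,cv2.MORPH_OPEN,np.ones((5,5),np.uint8))
    k,l,st,c=cv2.connectedComponentsWithStats(m);i=l[h,h];pts=cv2.findContours((l==i).astype(np.uint8),0,1)[0][0]
    e=cv2.fitEllipse(cv2.convexHull(pts));p=(e[0][0]+x-h,e[0][1]+y-h);o,u=wray(s,p);X=o+u*(.062-o[2])/u[2]
    print(st[i],p,e[1],X.round(4),"expected diam px",.036*f(s)/np.linalg.norm(X-o),"top px pred",proj(d["top"],X),"scene pred",proj(d["scene"],X))
```

```text
fl
[126 126 122  86  72  61  12  25  36  35  36  35  34  36  34  34  34  34
  35  33  31  32  32  32  33  72 122 116 121 124 124]
[106 126 127 126  95  79  39  39  37  36  36  36  36  35  35  34  34  34
  32  33  33  33  33  31  41  76 123 123 122 123 113]
[ 11  15  36  35 907] (324.7638187408447, 182.80133438110352) (33.816864013671875, 36.06819152832031) [0.5702 0.329  0.062 ] expected diam px 39.07679997437115 top px pred [218.79687307 201.24382329] scene pred [446.08843633 204.60347132]
tee
[122 100  85  67  10   9   9  32  30  31  32  31  29  30  30  29  28  28
  30  28  67 120 117 130 176]
[176 176 173 170 142  28  27  29  29  29  29  30  29  29  31  32   9   6
   6   9  25  68  64  58  73]Traceback (most recent call last):
  File "<stdin>", line 9, in <module>
cv2.error: OpenCV(4.12.0) /io/opencv/modules/imgproc/src/shapedescr.cpp:361: error: (-201:Incorrect size of input array) There should be at least 5 points to fit the ellipse in function 'fitEllipseNoDirect'
```

Flange key top is at about (0.571, 0.328). The disc spans about 38 px against 39 expected for a height of 62 mm, so height and size agree. Next I centre and descend.

Call:
{"fn": "send_rows", "kwargs": {"rows": [{"delta_pos": [0.08,0.02,0.3]},{"delta_pos": [0,0,0.6]},{"delta_pos": [0,0,0.6]},{"delta_pos": [0,0,0.4]},{"delta_pos": [0,0,0.1]},{"delta_pos": [0,0,0]},{"delta_pos": [0,0,0]}]}}

```text
$.rows[0]: bad value
```

Run:
```python
from plant import arm
import cv2,pickle
s=arm.snapshot("wrist");cv2.imwrite("pics/w2.png",s["frame"]);pickle.dump(s,open("w2.pkl","wb"))
st=arm.get_state();print(st["time_s"],st["position"],st["force"])
```

```text
2.075 [0.57545165 0.32603451 0.21487608] [-0.11820414 -0.95651878  1.25116535]
```

View pics/w2.png

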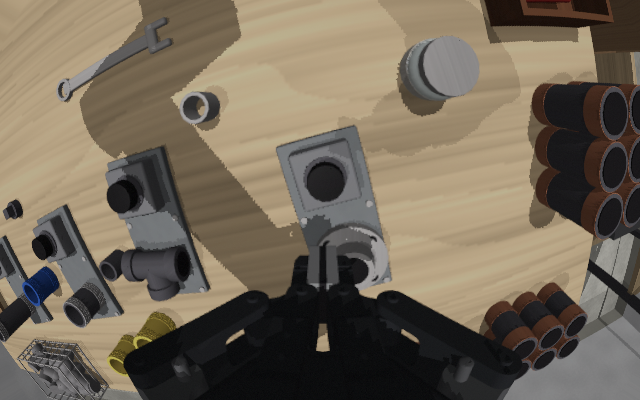

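The call was refused because roll is required, so the picture is unchanged: key still at (326,181). I'll resend with roll.

Call:
{"fn": "send_rows", "kwargs": {"rows": [{"delta_pos": [0.08,0.02,0.3],"roll": 0},{"delta_pos": [0,0,0.6],"roll": 0},{"delta_pos": [0,0,0.6],"roll": 0},{"delta_pos": [0,0,0.4],"roll": 0},{"delta_pos": [0,0,0.1],"roll": 0},{"delta_pos": [0,0,0],"roll": 0},{"delta_pos": [0,0,0],"roll": 0}]}}

```text
time_s: 2.95
position: [0.573, 0.3281, 0.0961]
eef_rot: [[-0.975, 0.222, 0.003], [0.222, 0.975, 0.001], [-0.002, 0.002, -1.0]]
force: [0.7, -0.4, 0.2]
gripper_width: 0.0001
grasp_force: 0.0
```

Run:
```python
from plant import arm
import cv2
s=arm.snapshot("wrist");cv2.imwrite("pics/w3.png",cv2.resize(s["frame"][120:380,180:480],None,fx=2.2,fy=2.2))
```

```text
(no output)
```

View pics/w3.png

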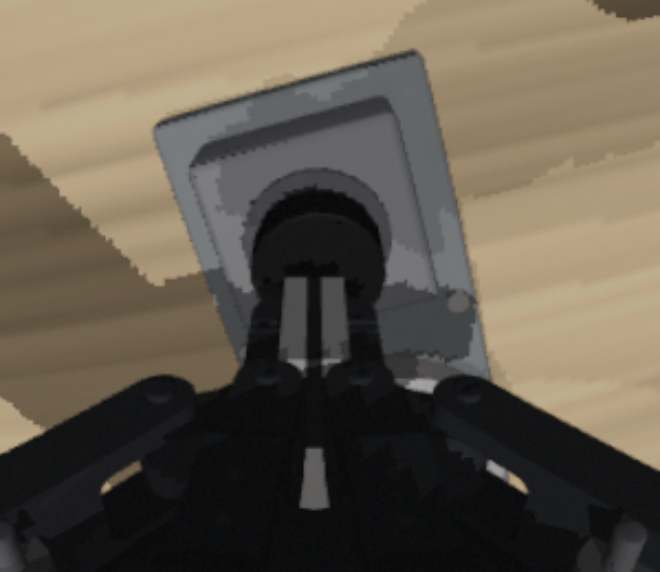

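The enlarged view shows the shut fingertips at crop (315,280), over the middle of the flange key. I'll press slowly and watch the force.

Call:
{"fn": "send_rows", "kwargs": {"rows": [{"delta_pos": [0,0,0.1],"roll": 0},{"delta_pos": [0,0,0.1],"roll": 0},{"delta_pos": [0,0,0.05],"roll": 0},{"delta_pos": [0,0,0.05],"roll": 0},{"delta_pos": [0,0,0.05],"roll": 0},{"delta_pos": [0,0,0],"roll": 0},{"delta_pos": [0,0,0],"roll": 0}]}}

```text
time_s: 3.88
position: [0.5721, 0.3272, 0.0732]
eef_rot: [[-0.975, 0.223, -0.0], [0.223, 0.975, -0.0], [0.0, -0.0, -1.0]]
force: [0.0, -0.7, 1.6]
gripper_width: 0.0001
grasp_force: 0.7
```

Call:
{"fn": "send_rows", "kwargs": {"rows": [{"delta_pos": [0,0,0.03],"roll": 0},{"delta_pos": [0,0,0.03],"roll": 0},{"delta_pos": [0,0,0],"roll": 0}]}}

```text
time_s: 4.25
position: [0.5721, 0.3273, 0.0695]
eef_rot: [[-0.975, 0.223, -0.0], [0.223, 0.975, -0.0], [0.0, -0.0, -1.0]]
force: [-0.2, 0.4, 1.4]
gripper_width: 0.0
grasp_force: 1.1
```

Call:
{"fn": "send_rows", "kwargs": {"rows": [{"delta_pos": [0,0,0.03],"roll": 0},{"delta_pos": [0,0,0],"roll": 0}]}}

```text
time_s: 4.5
position: [0.5722, 0.3273, 0.0679]
eef_rot: [[-0.975, 0.223, 0.0], [0.223, 0.975, 0.0], [-0.0, 0.0, -1.0]]
force: [-1.6, -0.5, 3.0]
gripper_width: 0.0
grasp_force: 1.6
```

Call:
{"fn": "send_rows", "kwargs": {"rows": [{"delta_pos": [0,0,0.03],"roll": 0},{"delta_pos": [0,0,0],"roll": 0}]}}

```text
time_s: 4.75
position: [0.5722, 0.3274, 0.0667]
eef_rot: [[-0.975, 0.223, 0.0], [0.223, 0.975, 0.0], [-0.0, 0.0, -1.0]]
force: [-1.8, -1.7, 7.0]
gripper_width: -0.0
grasp_force: 3.5
```

Call:
{"fn": "send_rows", "kwargs": {"rows": [{"delta_pos": [0,0,0.03],"roll": 0},{"delta_pos": [0,0,0],"roll": 0}]}}

```text
time_s: 5.0
position: [0.5723, 0.3274, 0.0655]
eef_rot: [[-0.975, 0.223, 0.001], [0.223, 0.975, 0.0], [-0.001, 0.0, -1.0]]
force: [-4.7, -1.9, 9.4]
gripper_width: -0.0001
grasp_force: 5.1
```

The slope (about 3 N per mm with the tip at 46.5 mm) shows the flange key is on its stop. I'll lift straight up and go over the tee key at about (0.535, 0.102).

Call:
{"fn": "send_rows", "kwargs": {"rows": [{"delta_pos": [0,0,-0.15],"roll": 0},{"delta_pos": [0,0,-0.4],"roll": 0},{"delta_pos": [0,0,-0.6],"roll": 0},{"delta_pos": [0,0,-0.5],"roll": 0},{"delta_pos": [0,-0.2,-0.1],"roll": 0},{"delta_pos": [-0.03,-0.5,0],"roll": 0},{"delta_pos": [-0.04,-0.6,0],"roll": 0},{"delta_pos": [-0.04,-0.6,0],"roll": 0},{"delta_pos": [-0.04,-0.6,0],"roll": 0},{"delta_pos": [-0.04,-0.6,0],"roll": 0},{"delta_pos": [-0.04,-0.5,0],"roll": 0},{"delta_pos": [0,-0.2,0],"roll": 0},{"delta_pos": [0,0,0],"roll": 0},{"delta_pos": [0,0,0],"roll": 0}]}}

```text
time_s: 6.75
position: [0.5348, 0.1028, 0.169]
eef_rot: [[-0.975, 0.222, -0.0], [0.222, 0.975, 0.001], [0.0, 0.001, -1.0]]
force: [-0.6, -0.3, -0.5]
gripper_width: 0.0
grasp_force: 0.0
```

Run:
```python
from plant import arm
import cv2,pickle
from h import *
s=arm.snapshot("wrist");pickle.dump(s,open("w4.pkl","wb"));cv2.imwrite("pics/w4.png",s["frame"])
```

```text
(no output)
```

View pics/w4.png

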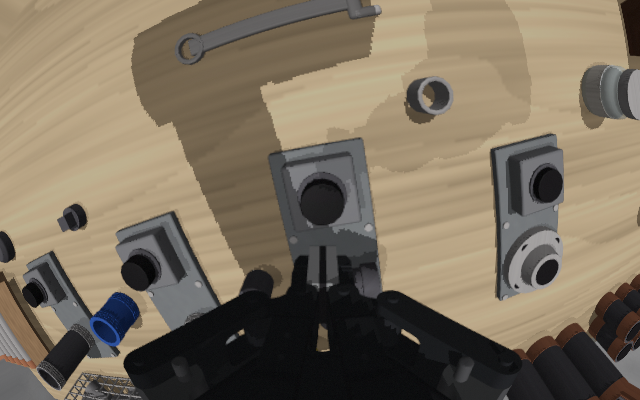

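The wrist view shows the flange key sunk at (546,185) and the tee key top at about (322,203). I'll compute its position.

Run:
```python
import pickle
from h import *
s=pickle.load(open("w4.pkl","rb"));w=s["frame"].max(2);print(w[170:240:2,322],w[203,290:356:2])
x,y=322,202
m=((w>26)&(w<55)).astype(np.uint8)[y-32:y+33,x-32:x+33];m=cv2.morphologyEx(m,cv2.MORPH_OPEN,np.ones((5,5),np.uint8))
k,l,st,c=cv2.connectedComponentsWithStats(m);i=l[32,32];e=cv2.fitEllipse(cv2.convexHull(cv2.findContours((l==i).astype(np.uint8),0,1)[0][0]))
for p in((e[0][0]+x-32,e[0][1]+y-32),(322,203)):
    o,u=wray(s,p);X=o+u*(.062-o[2])/u[2];print(p,e[1],X.round(4),.036*f(s)/np.linalg.norm(X-o))
```

```text
[108  70  74  73  45  13  14  29  27  36  35  35  35  36  34  34  34  34
  33  33  33  32  32  32  30  33  31  23  71  66  74  72  73  73  73] [ 73  76  76  75  64  38  37  36  36  35  35  36  34  34  34  33  34  33
  32  33  33  32  31  31  31  31  29  54 114 125 125 124 124]
(321.6557788848877, 204.5906524658203) (39.54951095581055, 44.137054443359375) [0.5339 0.1023 0.062 ] 45.79137807164252
(322, 203) (39.54951095581055, 44.137054443359375) [0.5327 0.1029 0.062 ] 45.874204532668635
```

Tee key is at (0.534, 0.102), within 1 mm of the TCP. I'll descend and press the same way.

Call:
{"fn": "send_rows", "kwargs": {"rows": [{"delta_pos": [0,0,0.3],"roll": 0},{"delta_pos": [0,0,0.5],"roll": 0},{"delta_pos": [0,0,0.4],"roll": 0},{"delta_pos": [0,0,0.15],"roll": 0},{"delta_pos": [0,0,0],"roll": 0},{"delta_pos": [0,0,0.05],"roll": 0},{"delta_pos": [0,0,0.05],"roll": 0},{"delta_pos": [0,0,0.05],"roll": 0},{"delta_pos": [0,0,0.05],"roll": 0},{"delta_pos": [0,0,0.05],"roll": 0},{"delta_pos": [0,0,0.03],"roll": 0},{"delta_pos": [0,0,0],"roll": 0}]}}

```text
time_s: 8.3
position: [0.5353, 0.102, 0.0716]
eef_rot: [[-0.975, 0.223, 0.001], [0.223, 0.975, 0.0], [-0.001, 0.0, -1.0]]
force: [1.1, -0.2, 2.5]
gripper_width: -0.0003
grasp_force: 1.0
```

Call:
{"fn": "send_rows", "kwargs": {"rows": [{"delta_pos": [0,0,0.03],"roll": 0},{"delta_pos": [0,0,0],"roll": 0}]}}

```text
time_s: 8.55
position: [0.5351, 0.102, 0.0697]
eef_rot: [[-0.975, 0.223, 0.001], [0.223, 0.975, 0.0], [-0.001, 0.0, -1.0]]
force: [1.3, 0.5, 2.6]
gripper_width: -0.0002
grasp_force: 1.1
```

Call:
{"fn": "send_rows", "kwargs": {"rows": [{"delta_pos": [0,0,0.03],"roll": 0},{"delta_pos": [0,0,0.03],"roll": 0},{"delta_pos": [0,0,0],"roll": 0}]}}

```text
time_s: 8.93
position: [0.5352, 0.102, 0.0666]
eef_rot: [[-0.975, 0.223, 0.001], [0.223, 0.975, 0.0], [-0.001, 0.0, -1.0]]
force: [0.0, -0.1, 7.2]
gripper_width: 0.0006
grasp_force: 3.6
```

Call:
{"fn": "send_rows", "kwargs": {"rows": [{"delta_pos": [0,0,0.03],"roll": 0},{"delta_pos": [0,0,0],"roll": 0}]}}

```text
time_s: 9.18
position: [0.5352, 0.102, 0.0653]
eef_rot: [[-0.975, 0.223, 0.001], [0.223, 0.975, 0.0], [-0.001, 0.0, -1.0]]
force: [-1.5, 0.3, 10.5]
gripper_width: 0.0002
grasp_force: 5.5
```

On its stop. Lifting and moving over to the longer nipple's key at about (0.582, -0.346).

Call:
{"fn": "send_rows", "kwargs": {"rows": [{"delta_pos": [0,0,-0.15],"roll": 0},{"delta_pos": [0,0,-0.4],"roll": 0},{"delta_pos": [0,0,-0.6],"roll": 0},{"delta_pos": [0,0,-0.5],"roll": 0},{"delta_pos": [-0.1,-0.3,-0.1],"roll": 0},{"delta_pos": [-0.205,-0.6,0],"roll": 0},{"delta_pos": [-0.205,-0.6,0],"roll": 0},{"delta_pos": [-0.205,-0.6,0],"roll": 0},{"delta_pos": [-0.205,-0.6,0],"roll": 0},{"delta_pos": [-0.205,-0.6,0],"roll": 0},{"delta_pos": [-0.205,-0.6,0],"roll": 0},{"delta_pos": [-0.205,-0.6,0],"roll": 0},{"delta_pos": [-0.205,-0.6,0],"roll": 0},{"delta_pos": [-0.205,-0.6,0],"roll": 0},{"delta_pos": [-0.205,-0.6,0],"roll": 0},{"delta_pos": [-0.205,-0.6,0],"roll": 0},{"delta_pos": [-0.07,-0.2,0],"roll": 0},{"delta_pos": [0,0,0],"roll": 0},{"delta_pos": [0,0,0],"roll": 0}]}}

```text
time_s: 11.55
position: [0.5812, -0.3444, 0.1687]
eef_rot: [[-0.975, 0.222, -0.001], [0.222, 0.975, 0.001], [0.001, 0.001, -1.0]]
force: [0.1, 0.3, -0.0]
gripper_width: 0.0001
grasp_force: 0.0
```

Run:
```python
from plant import arm
import cv2,pickle
from h import *
s=arm.snapshot("wrist");pickle.dump(s,open("w5.pkl","wb"));cv2.imwrite("pics/w5.png",s["frame"])
print(arm.get_state()["joint_pos"])
```

```text
[-6.28575825e-01  6.18295094e-01  2.59555820e-01  1.21330720e+00
  4.06726750e-04 -4.05111688e-01]
```

View pics/w5.png

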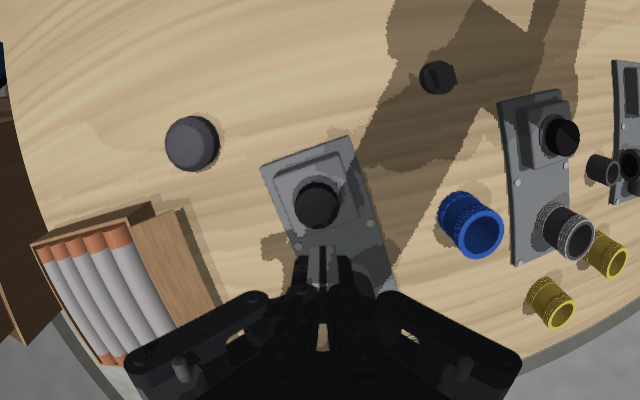

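The long nipple's key top is at about (317,207), roughly 4 mm off in tool y from the fingertips. I'll correct that and press; the short key at (563,137) stays untouched.

Call:
{"fn": "send_rows", "kwargs": {"rows": [{"delta_pos": [0,-0.06,0.3],"roll": 0},{"delta_pos": [0,0,0.5],"roll": 0},{"delta_pos": [0,0,0.4],"roll": 0},{"delta_pos": [0,0,0.15],"roll": 0},{"delta_pos": [0,0,0],"roll": 0},{"delta_pos": [0,0,0.05],"roll": 0},{"delta_pos": [0,0,0.05],"roll": 0},{"delta_pos": [0,0,0.05],"roll": 0},{"delta_pos": [0,0,0.05],"roll": 0},{"delta_pos": [0,0,0.05],"roll": 0},{"delta_pos": [0,0,0.03],"roll": 0},{"delta_pos": [0,0,0],"roll": 0}]}}

```text
time_s: 13.1
position: [0.5813, -0.3495, 0.0715]
eef_rot: [[-0.975, 0.223, 0.001], [0.223, 0.975, -0.0], [-0.001, -0.0, -1.0]]
force: [1.8, -2.2, 2.1]
gripper_width: 0.0004
grasp_force: 1.0
```

Call:
{"fn": "send_rows", "kwargs": {"rows": [{"delta_pos": [0,0,0.03],"roll": 0},{"delta_pos": [0,0,0],"roll": 0}]}}

```text
time_s: 13.35
position: [0.5811, -0.3494, 0.0697]
eef_rot: [[-0.975, 0.223, 0.0], [0.223, 0.975, -0.0], [-0.001, -0.0, -1.0]]
force: [1.8, -1.2, 2.2]
gripper_width: -0.0002
grasp_force: 1.2
```

Call:
{"fn": "send_rows", "kwargs": {"rows": [{"delta_pos": [0,0,0.03],"roll": 0},{"delta_pos": [0,0,0.03],"roll": 0},{"delta_pos": [0,0,0],"roll": 0}]}}

```text
time_s: 13.72
position: [0.5811, -0.3494, 0.0667]
eef_rot: [[-0.975, 0.223, 0.001], [0.223, 0.975, -0.001], [-0.001, -0.0, -1.0]]
force: [0.0, -0.1, 5.9]
gripper_width: 0.0
grasp_force: 3.4
```

Call:
{"fn": "send_rows", "kwargs": {"rows": [{"delta_pos": [0,0,0.03],"roll": 0},{"delta_pos": [0,0,0],"roll": 0}]}}

```text
time_s: 13.98
position: [0.5812, -0.3495, 0.0656]
eef_rot: [[-0.975, 0.223, 0.001], [0.223, 0.975, -0.001], [-0.001, -0.001, -1.0]]
force: [-1.0, 0.5, 10.0]
gripper_width: 0.0002
grasp_force: 5.0
```

The third key is on its stop too. I'll lift clear and check.

Call:
{"fn": "send_rows", "kwargs": {"rows": [{"delta_pos": [0,0,-0.15],"roll": 0},{"delta_pos": [0,0,-0.4],"roll": 0},{"delta_pos": [0,0,-0.6],"roll": 0},{"delta_pos": [0,0,-0.6],"roll": 0},{"delta_pos": [0.3,0,-0.5],"roll": 0},{"delta_pos": [0.7,0,-0.2],"roll": 0},{"delta_pos": [0.7,0,0],"roll": 0},{"delta_pos": [0.3,0,0],"roll": 0},{"delta_pos": [0,0,0],"roll": 0},{"delta_pos": [0,0,0],"roll": 0}]}}

```text
time_s: 15.22
position: [0.4641, -0.3224, 0.2108]
eef_rot: [[-0.975, 0.223, -0.0], [0.223, 0.975, 0.001], [0.001, 0.001, -1.0]]
force: [0.4, 0.2, -0.0]
gripper_width: -0.0002
grasp_force: 0.0
```

Run:
```python
from plant import arm
import cv2,pickle
import numpy as np
d=pickle.load(open("d.pkl","rb"));I=[]
s=arm.snapshot("scene")["frame"]
c=lambda a:cv2.convertScaleAbs(cv2.resize(a[140:280,150:480],None,fx=2.1,fy=2.1,interpolation=cv2.INTER_CUBIC),alpha=1.8)
cv2.imwrite("pics/end.png",np.vstack([c(d["scene"]["frame"]),c(s)]))
```

```text
(no output)
```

View pics/end.png

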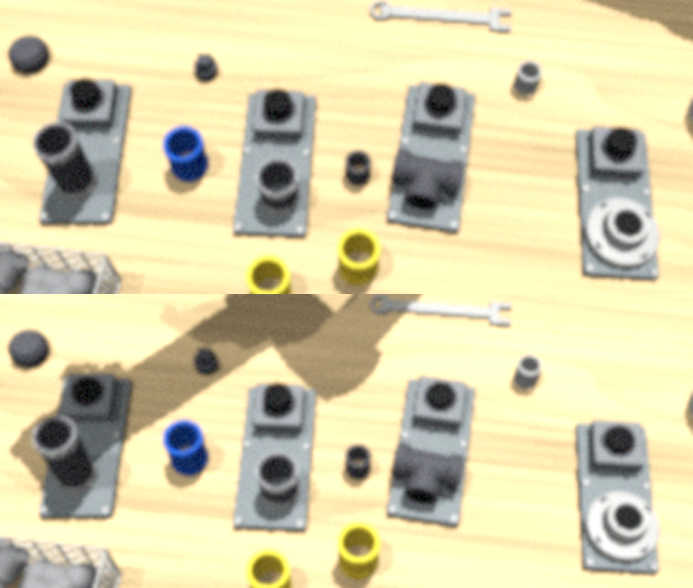

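In the before and after crops, three keys are lower: the long nipple's at (87,390), the tee's at (440,397) and the flange's at (618,440). The short nipple's key at (278,400) is unchanged, and nothing else has moved. Handing in.

```bash
python3 -c "
from plant import arm
print(arm.hand_in())"
```

```text
the job is handed in; nothing more can be done
None
```

I pressed the flange, tee and longer-nipple keys down to their stops in that order, left the shorter nipple's key up, saw nothing else moved in the final picture, and handed the job in at about 15 s; no verdict was returned.

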